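# Set the ratchet and clamp the T-block in the ratchet vise

## Task

The T-shaped steel block lies loose between the jaws of the ratchet vise. Flip the small reversing lever on the ratchet handle from its loosening side over to its tightening side, then work the handle to and fro until the block is nipped firmly against the back jaw: stop when the tightening stroke takes a push of about 8 N at the upright grip, do not crush the block by pushing harder, and leave it clamped. Leave the other tools and fasteners where they lie.

Things in the scene. Friction and masses are not known exactly. Their poses are not given: they have to be found in the camera images.
- vise: Heavy grey iron ratchet vise (10 kg, stands by its weight), base 124 x 270 x 16 mm. Origin: on its underside under the vertical axis of the round ratchet head; +y runs along the bed (top 30 mm up) to the back jaw, +z up; the handle reaches out over the -y side. The moving jaw (face 75 mm from the head axis) closes towards +y, 12 mm per rad of ratchet wheel, by the ratchet only.
- back_jaw: Fixed back jaw of the vise, face plate 96 x 28 mm, 34 mm high above the bed, set fast in a different place each time. Origin: middle of its face at bed height; +y points away from the block. The gaps before and behind the block add up to 14 to 22 mm, so two or three strokes are needed.
- t_block: The part to be clamped: T-shaped die-clamp block, painted olive, 40 (x) x 44 (y) x 24 (z) mm, 0.15 kg. Origin: centre of its underside, which rests on the bed. It lies loose between the jaws; the moving jaw pushes it along the bed and squares it against the back jaw.
- pawl_tip (a point): On the upright peg (10 mm thick) at the end of the small reversing lever on top of the handle, 112 mm above the worktop; the peg's top is at 120 mm, the lever's arm at 87 to 93 mm, the top of the handle's bar at 84 mm. The lever's vertical pivot is on the handle 44 mm from the head axis, the peg 36 mm further out. Flipping takes about 2 N sideways at the peg, with no load on the ratchet.
- pawl (a joint): Reversing lever on the handle, rad, counter-clockwise from above positive. 0 to 0.1: loosening side (0 = stop, leaning 0.40 rad clockwise off the handle's line); 0.8: stop of the tightening side, leaning 0.40 rad the other way. It is stiff and stays where it is left; push it to its stop. Tightening side: handle drives counter-clockwise (closes), clicks idly back; loosening side: the reverse.
- handle_grip (a point): On the axis of the upright black grip (24 mm thick, 84 to 150 mm above the worktop) near the end of the handle, 145 mm from the head axis, 120 mm up. Push here, square to the handle, while it moves: 1.2 N idle, 2.4 N driving before the jaw is tight, then 0.5 N more per mm. 5.7 N presses the block with 40 N, 8 N with 68 N, 14.8 N with 150 N (crushed).
- handle_arm (a joint): Handle angle, rad, about the vertical head axis, counter-clockwise from above positive; 0: along the vise's -y. Range -0.6 to 0.6. The wheel has 16 teeth (0.39 rad each): up to one tooth of each stroke is lost before it bites. Friction holds handle and jaw where they are let go, with part of the clamping force; the push at rest is therefore up to 2.4 N less than in motion.
- square: Small machinist square, bright steel, 91 x 70 x 14 mm, lying on the worktop; origin: centre of its underside. Bystander, to be left alone.
- spanner_17: Combination spanner, 36 x 185 x 8 mm, lying on the worktop; origin: centre of its underside. Bystander, to be left alone.
- nut_0: Hexagon nut, 19 x 22 x 10 mm, lying on the worktop; origin: centre of its underside. Bystander, to be left alone.
- bolt_1: Hexagon bolt lying down, 22 x 56 x 19 mm, lying on the worktop; origin: centre of its underside. Bystander, to be left alone.

How it is judged (in metres and radians):
On the way, in this order (a step that is already met when the one before it is completed fails the run):
1. the reversing lever is on its tightening side (value of joint pawl above 0.6 rad), for 0.2 s.
2. the block is pressed on the back jaw with more than 40 N (contact force between t_block and back_jaw above 40 N and value of joint pawl above 0.6 rad), for 0.2 s.
At the end, for the whole second after the job is handed in: The reversing lever is still on its tightening side (joint above 0.6 rad); the block lies flat on the bed (within 4 mm and 0.08 rad), square to the back jaw within 0.06 rad and at rest, and is still held against the back jaw with more than 4 N (contact force between t_block and back_jaw above 4 N and value of joint pawl above 0.6 rad and linear speed of t_block below 0.01 m/s and angle between t_block's own z axis and vertical below 0.08 rad and angle between the y axis of t_block and the y axis of back_jaw, either way round below 0.06 rad and z of t_block in the frame of back_jaw below 0.004 m); the robot touches nothing.
It fails at once if the block is crushed: more than 150 N between block and back jaw (contact force between t_block and back_jaw above 150 N).
It fails at once if one of the loose tools or fasteners is moved by more than 30 mm (distance of any of square, spanner_17, nut_0, bolt_1 from where it was at the start of the episode above 0.03 m).
It also fails if it takes over 67 s, if anything falls off the work surface, if the arm or the gripper's body presses on something with over 40 N, if the wrist force passes 120 N, or if a joint passes its speed limit or range.

## Robot

A 6-joint arm with a two-finger parallel gripper is mounted at the origin on a cart in front of the work surface, level with it; the furniture and walls round the work are solid. World frame = base frame: x ahead of the robot, y to its left, z up, the work surface at z = 0. Lengths are in mm, angles in rad, forces in N, time in s.
With the tool pointing down it reaches from about 325 to 850 mm from the base axis. Payload 4.4 kg.
Tool frame: the origin (TCP) lies at the very end of the fingers, on their centre line; the grasp point (between the pads) lies 19 mm behind it (robot.grasp_offset is the distance from the TCP to the grasp point, in mm); x points along the fingers, y is the direction in which the jaws open and shut, and the axes are right-handed (so a half turn about x gives the same grasp; the last joint's range is limited). The gripper opens to 94 mm and grips with 3 to 60 N. Pads are 16 mm wide; open, the fingers measure 119 mm over their backs; the gripper's body (75 mm by 177 mm) begins 78 mm behind the grasp point.
Start: joints at [1.081, 0.207, 1.542, -0, 1.393, -0.15], TCP at [191.114, 542.312, 205.447] pointing down, gripper open.
Joint ranges: [-2.73, 2.73], [-0.86, 2.22], [0.23, 2.46], [-1.11, 4.25], [0.08, 2.63], [-2.82, 2.82]. Speed limits (rad/s): [2.79, 2.79, 3.14, 3.14, 3.14, 3.14].

## Interface

Orientations are given as a unit quaternion [w, x, y, z].
In Python, from cell import robot gives the robot as it stands. The module is installed in compiled form; this text tells all that it offers.
- The arm moves only by the tool carry_out, never from a script. Its arguments are lists of equal length, an entry for each row: "hand": the opening, from 0 (shut) to 1 (fully open); "slide": the shift along the tool's x, y, z in cm, a list of three; "twist": the turn, a rotation vector about the tool's x, y, z in rad, a list of three. A call has 1 to 10 rows; each row is the pose to reach, as a shift and turn from the pose measured when the call began, along the tool's axes at that moment; what a row does not reach only later rows make up. A row lasts 1/10 s, in which the tool goes at most 50 mm and 8.59 degrees, less where a joint would pass 70% of its speed; a pose out of reach is approached as far as the arm can. A call with a gripper value outside its range is refused whole. The fingers move at their own pace and stop on an object; "squeeze" is the grip in N (left out, the last holds). Time passes only in rows, so rows that repeat a pose let the fingers close. It gives the time, the measured TCP pose, the force and the opening at its end, in the units of the state.
- robot.sense(): the state, without advancing time (a new reading comes with each control period).
- robot.grab_frame(name): name is "scene" or "side" or "wrist"; returns (picture, depth): 420x560x3 uint8, blue, green, red; 420x560 float32, mm along the optical axis (not along the pixel's ray), 0 where there is no reading.
- robot.camera_info(name): a dict with "intrinsics" (3x3 intrinsics, pixels), "position" and "orientation" of the camera in the world. Camera axes: x right, y up, looking along -z (the intrinsics and any distortion apply to the point x, -y, -z); pixel columns grow to the right and rows downward; lengths in mm; the calibration is good to about 2 mm. A picture is of the moment at which its call begins: read the wrist's pose just before it. camera_info takes no time and is no camera call; for the wrist camera it gives the pose at the moment of the call.
- robot.close_job(): hands the job in, once; it reports no verdict.
The state is a dict: "t": time; "joints": joint angles; "joint_vel": joint speeds; "joint_torque": joint torques, N m; "position": TCP position; "orientation": TCP orientation; "contact_force": force on the tool from outside, world axes, zero at the start; "wrist_torque": the same for the moment, N m; "finger_gap": finger opening in mm.
Only numpy, scipy, OpenCV 4.12 (cv2) and the standard library are available. Lean on these libraries where they do the work, as an engineer would, in place of code of your own. Each camera call takes 0.05 s, during which the arm holds its last target. There are 200 camera calls.

## Working session

There is one attempt and no reset: what is moved stays moved. The work goes in short steps, Python scripts to look and compute and a tool call to move; the robot and the scene stay as the last step left them, time stands still between calls to the robot, and variables do not carry over. Pictures are saved under pics/ and viewed, about 8 in all and at most 12, crops included, and the job is handed in when it is done.

Besides the shell and the picture viewer there is one more tool, called after ">>>" in YAML: its name, and indented under it one key for each argument. carry_out: Moves the arm, as the interface text tells. Its arguments: {"type":"object","properties":{"hand":{"type":"array"},"slide":{"type":"array"},"twist":{"type":"array"},"squeeze":{"type":"number"}},"required":["hand","slide","twist"]}

```bash
mkdir -p pics; cat > h.py <<'E'
import numpy as np, cv2
from scipy.spatial.transform import Rotation as R
from cell import robot
def q2r(q): return R.from_quat([q[1],q[2],q[3],q[0]])
def cam(n):
    c=robot.camera_info(n); return np.array(c["intrinsics"]),np.array(c["position"]),q2r(c["orientation"]).as_matrix(),c
def pt(n,u,v,d,c=None):
    K,p,M,_=c or cam(n); x=(u-K[0,2])/K[0,0]*d; y=(v-K[1,2])/K[1,1]*d
    return p+M@np.array([x,-y,-d])
def ray(n,u,v,z,c=None):
    K,p,M,_=c or cam(n); r=M@np.array([(u-K[0,2])/K[0,0],-(v-K[1,2])/K[1,1],-1]); return p+r*(z-p[2])/r[2]
def pix(n,P,c=None):
    K,p,M,_=c or cam(n); q=M.T@(np.array(P)-p); return K[0,0]*q[0]/-q[2]+K[0,2],K[1,1]*q[1]/q[2]+K[1,2]
E
python3 - <<'E'
from h import *
s=robot.sense(); print(s)
for n in("scene","side"):
    im,d=robot.grab_frame(n); cv2.imwrite(f"pics/{n}0.png",im); np.save(f"{n}0.npy",d); print(n,robot.camera_info(n))
a=cv2.imread("pics/scene0.png");
E
```

```text
{'t': 0.0, 'joints': array([ 1.08149688e+00,  2.07420546e-01,  1.54294134e+00,  6.05940152e-06,
        1.39348822e+00, -1.50463803e-01]), 'joint_vel': array([ 1.45810121e-03,  7.01698027e-04,  1.38069265e-03, -9.18374420e-05,
       -8.16246487e-04,  1.10548094e-03]), 'joint_torque': array([ 1.22557394e-03, -3.70874906e+01, -2.81421465e+01,  6.99057709e-02,
        3.62328161e-02, -1.88314625e-04]), 'position': array([190.73137697, 541.59424889, 204.29648519]), 'orientation': array([ 0.69672971,  0.11846756,  0.69723567, -0.11998152]), 'contact_force': array([ 0.6397497 , -0.57889844,  0.07955151]), 'wrist_torque': array([-0.03306403, -0.05749033,  0.03802339]), 'finger_gap': 93.87614191596407}
scene {'intrinsics': array([[522.45378224,   0.        , 290.75391748],
       [  0.        , 522.45378224, 204.46041168],
       [  0.        ,   0.        ,   1.        ]]), 'position': array([ -41.94572224, -535.24520801,  642.43308488]), 'orientation': array([ 0.82096198,  0.45216587, -0.17424315, -0.3020046 ])}
side {'intrinsics': array([[481.86651422,   0.        , 286.85009275],
       [  0.        , 481.86651422, 204.73340055],
       [  0.        ,   0.        ,   1.        ]]), 'position': array([1030.19355117,    7.69622383,  801.98336074]), 'orientation': array([0.75357982, 0.23717232, 0.1832209 , 0.58506141])}
```

View pics/scene0.png

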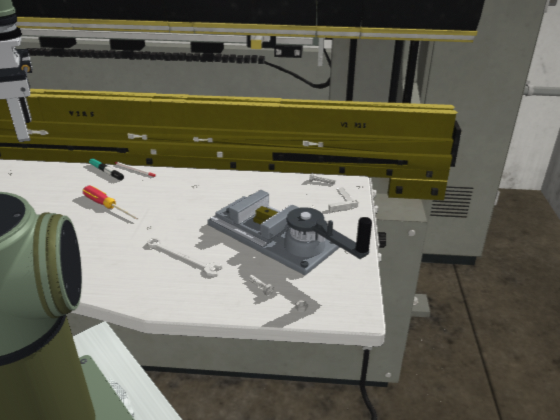

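View pics/side0.png

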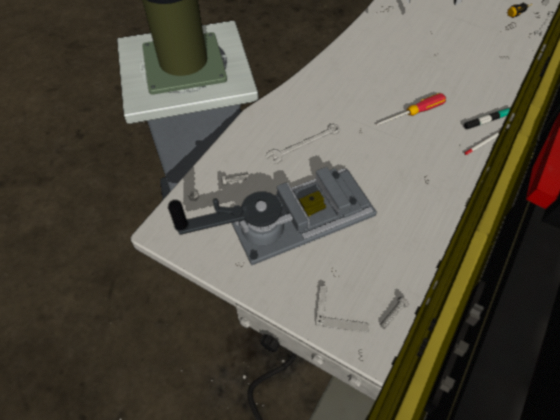

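The scene view shows the ratchet head at about (306,218), the grip at (364,235) and the block at (265,215). In the side view they are at (262,203), (178,213) and (312,203), with the peg at (216,203). Next I'll enlarge both views.

```bash
python3 - <<'E'
from h import *
a=cv2.imread("pics/scene0.png")[170:280,200:400]; b=cv2.imread("pics/side0.png")[160:270,160:390]
A=cv2.resize(a,(727,400),interpolation=cv2.INTER_CUBIC)[:, :]; 
A=cv2.resize(a,(545,300),interpolation=cv2.INTER_CUBIC);B=cv2.resize(b,(627,300),interpolation=cv2.INTER_CUBIC)
o=np.zeros((600,627,3),np.uint8);o[:300,:545]=A;o[300:]=B
cv2.imwrite("pics/crop0.png",cv2.convertScaleAbs(o,alpha=1.5,beta=20))
E
```

```text
(no output)
```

View pics/crop0.png

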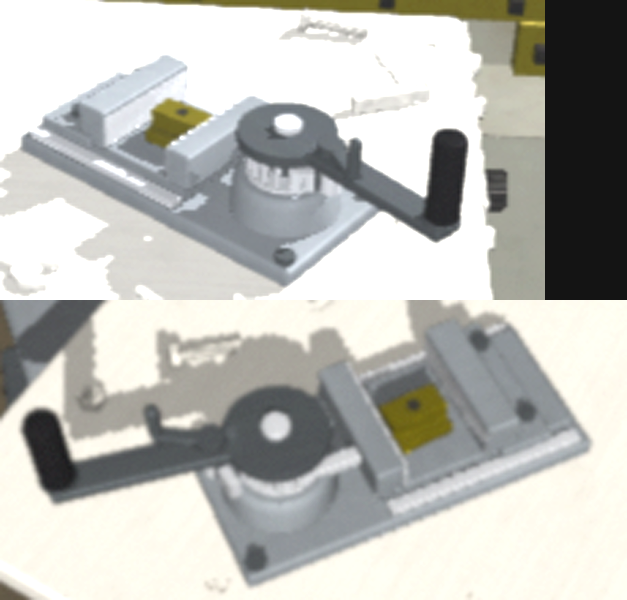

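```bash
cat >> h.py <<'E'
def tri(obs):
    A=np.zeros((3,3));b=np.zeros(3);L=[]
    for n,u,v,*c in obs:
        K,p,M,_=c[0] if c else cam(n); r=M@np.array([(u-K[0,2])/K[0,0],-(v-K[1,2])/K[1,1],-1]); r/=np.linalg.norm(r)
        Q=np.eye(3)-np.outer(r,r);A+=Q;b+=Q@p;L.append((Q,p))
    x=np.linalg.solve(A,b); return x,[round(float(np.linalg.norm(Q@(x-p))),1) for Q,p in L]
E
python3 - <<'E'
from h import *
k=300/110
S=lambda x,y:("scene",200+x/k,170+y/k)
D=lambda x,y:("side",160+x/k,160+(y-300)/k)
P={}
for n,a,b in [("knob",(288,123),(275,425)),("griptop",(451,135),(40,415)),("gripbot",(440,222),(60,483)),("pegtop",(355,143),(152,409)),
 ("backjawR",(182,60),(445,327)),("basefront",(288,282),(251,580)),("boltfront",(285,256),(257,556)),("block hole",(181,112),(413,405))]:
    x,e=tri([S(*a),D(*b)]); P[n]=x; print(n,x.round(1),e)
print("base left/front/right side:",ray(*D(251,582),0),ray(*D(590,448),0))
print("scene base",ray(*S(288,284),0),ray(*S(24,150),0))
for n in("knob","griptop","pegtop"):
  pass
g=P["griptop"]-P["knob"];print("handle dir",np.arctan2(g[1],g[0]),np.hypot(*g[:2]))
p=P["pegtop"]-P["knob"];print("peg dir",np.arctan2(p[1],p[0]),np.hypot(*p[:2]))
E
```

```text
knob [539.8  85.1  87.6] [1.3, 1.3]
griptop [541.9 -59.4 151.1] [2.8, 2.8]
gripbot [544.4 -58.5  80.4] [0.6, 0.6]
pegtop [527.9   7.9 115.9] [1.9, 1.9]
backjawR [517.1 197.6 108.5] [17.4, 17.4]
basefront [554.   69.6 -66.3] [17.2, 17.2]
boltfront [551.   74.3 -41. ] [14.6, 14.6]
block hole [523.2 186.6  53.3] [0.9, 0.9]
base left/front/right side: [602.36249918  51.27916269   0.        ] [ 5.55770336e+02  3.15343905e+02 -1.13686838e-13]
scene base [493.14474786  28.32780729   0.        ] [443.15326437 286.47315462   0.        ]
handle dir -1.5557734739752682 144.48670343980967
peg dir -1.723099986342096 78.08333560298634
```

```bash
cat >> h.py <<'E'
def go(P,ydir):
    "slide (cm), twist to reach TCP P, tool down, jaw axis along world angle ydir (mod pi)"
    s=robot.sense(); M0=q2r(s["orientation"]).as_matrix()
    best=None
    for a in(ydir,ydir+np.pi):
        x=np.array([0,0,-1.]);y=np.array([np.cos(a),np.sin(a),0]);M1=np.c_[x,y,np.cross(x,y)]
        w=R.from_matrix(M0.T@M1).as_rotvec()
        if best is None or np.linalg.norm(w)<np.linalg.norm(best):best=w
    print("at",s["position"].round(1),"y-axis",M0[:,1].round(3),"j6",s["joints"][5].round(2),"slide",(M0.T@(np.array(P)-s["position"])/10).round(2),"twist",best.round(3), "F",s["contact_force"].round(2))
E
python3 - <<'E'
from h import *
go([496,7,190],0.0)
E
```

```text
at [190.8 541.6 204.4] y-axis [ 0.332  0.943 -0.002] j6 -0.15 slide [  1.51 -40.28  46.56] twist [1.232e+00 1.000e-03 2.000e-03] F [-0.03  0.27 -0.65]
```

>>> carry_out:
  hand: [0,0,0,0,0,0,0,0,0,0]
  slide:
    - [1.5,-40.3,46.6]
    - [1.5,-40.3,46.6]
    - [1.5,-40.3,46.6]
    - [1.5,-40.3,46.6]
    - [1.5,-40.3,46.6]
    - [1.5,-40.3,46.6]
    - [1.5,-40.3,46.6]
    - [1.5,-40.3,46.6]
    - [1.5,-40.3,46.6]
    - [1.5,-40.3,46.6]
  twist:
    - [1.23,0,0]
    - [1.23,0,0]
    - [1.23,0,0]
    - [1.23,0,0]
    - [1.23,0,0]
    - [1.23,0,0]
    - [1.23,0,0]
    - [1.23,0,0]
    - [1.23,0,0]
    - [1.23,0,0]
  squeeze: 5

```text
t: 1.1
position: [438.9, 106.1, 192.8]
orientation: [0.5, 0.499, 0.5, -0.5]
contact_force: [0.4, 1.4, -0.1]
finger_gap: 17.3
```

```bash
python3 - <<'E'
from h import *
go([496,7,190],0.0)
E
```

```text
at [438.9 106.1 192.8] y-axis [ 1.     0.001 -0.001] j6 0.05 slide [0.29 5.7  9.91] twist [0.001 0.002 0.001] F [ 0.36  1.45 -0.12]
```

Tool x points down, y along world +x and z along world −y.

>>> carry_out:
  hand: [0,0,0,0,0,0]
  slide:
    - [0.3,5.7,9.9]
    - [0.3,5.7,9.9]
    - [0.3,5.7,9.9]
    - [0.3,5.7,9.9]
    - [0.3,5.7,9.9]
    - [0.3,5.7,9.9]
  twist:
    - [0,0,0]
    - [0,0,0]
    - [0,0,0]
    - [0,0,0]
    - [0,0,0]
    - [0,0,0]

```text
t: 1.7
position: [495.0, 8.8, 189.6]
orientation: [0.501, 0.498, 0.501, -0.5]
contact_force: [-0.8, -0.3, 0.4]
finger_gap: 0.3
```

```bash
python3 - <<'E'
from h import *
go([494,8,103],0.0)
c=cam("wrist"); im,d=robot.grab_frame("wrist"); np.save("w1.npy",d); print(c[0],c[1].round(1))
cv2.imwrite("pics/w1.png",im)
for n,P in dict(peg=[528,8,120],grip=[542,-59,150],knob=[540,85,88]).items(): print(n,np.round(pix("wrist",P,c),0))
import pickle; pickle.dump(c,open("w1.pkl","wb"))
E
```

```text
at [495.    8.8 189.6] y-axis [ 1.     0.003 -0.002] j6 -0.16 slide [ 8.66 -0.08  0.08] twist [0.003 0.001 0.002] F [-0.79 -0.28  0.38]
[[356.09464063   0.         277.90469649]
 [  0.         356.09464063 211.06331889]
 [  0.           0.           1.        ]] [495.2  92.9 368. ]
peg [323. 225.]
grip [344. 328.]
knob [338. 115.]
```

View pics/w1.png

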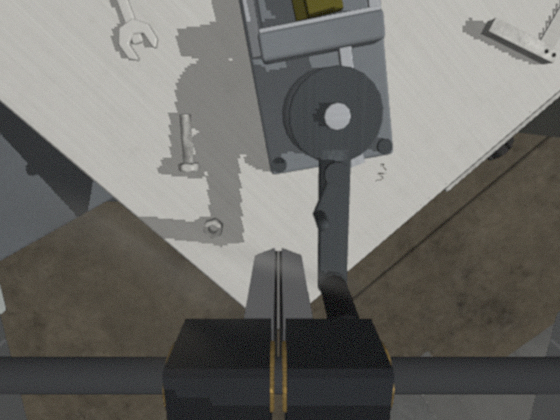

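The wrist view puts the knob at (338,115), exactly as predicted. The lever is around (322,212) and the grip is half hidden near (335,290). I'll enlarge the lever to check the peg.

```bash
python3 - <<'E'
from h import *
import pickle; c=pickle.load(open("w1.pkl","rb"))
im=cv2.imread("pics/w1.png"); d=np.load("w1.npy")
o=cv2.resize(im[140:300,260:400],None,fx=3.7,fy=3.7,interpolation=cv2.INTER_CUBIC)
cv2.imwrite("pics/w1c.png",cv2.convertScaleAbs(o,alpha=2.2,beta=25))
Z=np.zeros(d.shape); 
v,u=np.mgrid[140:300:1,300:365:1]
K,p,M,_=c; dd=d[140:300,300:365]; Z=p[2]-dd
for vv in range(190,240,4): print(vv,[int(Z[vv-140,uu-300]) for uu in range(308,352,3)])
print(pix("wrist",[528,8,93],c))
E
```

```text
190 [-10, -9, -10, -10, 76, 85, 86, 84, 86, 86, 75, 75, 74, 74, -10]
194 [-11, -10, -11, -11, 81, 368, 84, 83, 85, 75, 75, 74, 73, 74, -12]
198 [-11, -13, -13, -13, 81, 84, 84, 83, 82, 73, 74, 72, 73, 73, -12]
202 [-13, -13, -14, 80, 82, 368, 82, 82, 73, 73, 72, 73, 72, 72, -14]
206 [-15, -16, -14, 80, 81, 81, 81, 80, 71, 70, 72, 72, 71, 71, -14]
210 [-15, -16, 78, 79, 81, 80, 81, 70, 70, 71, 69, 70, 69, 70, -17]
214 [-18, -17, 82, 88, 91, 87, 78, 68, 69, 69, 68, 68, 70, 68, -18]
218 [-19, -19, 87, 97, 101, 100, 97, 68, 68, 69, 67, 68, 69, 69, -19]
222 [-19, -21, -22, 103, 102, 104, 102, 69, 67, 69, 67, 67, 67, 67, -19]
226 [-20, -21, -22, 101, 103, 106, 103, 66, 66, 66, 66, 368, 66, 64, -21]
230 [-22, -23, -23, 58, 101, 104, 101, 65, 65, 64, 64, 65, 65, 63, -23]
234 [-24, -24, -24, 58, 64, 64, 64, 64, 64, 65, 64, 64, 64, 64, -24]
238 [-25, -24, -25, 55, 63, 63, 62, 63, 64, 63, 63, 62, 368, 62, -25]
(np.float64(319.2017422991661), np.float64(213.68535099985394))
```

View pics/w1c.png

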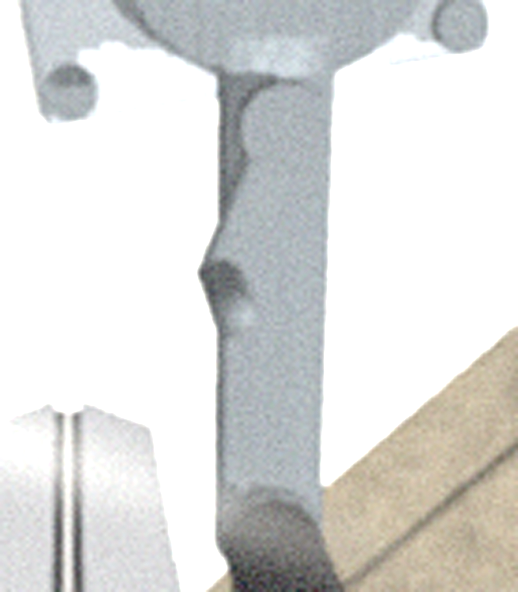

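The depth shows the peg top at (323,225), exactly as predicted, so the peg is confirmed at x≈528, y≈8. Descending beside it.

>>> carry_out:
  hand: [0,0,0,0,0]
  slide:
    - [4,-0.1,0.1]
    - [8.6,-0.1,0.1]
    - [8.6,-0.1,0.1]
    - [8.6,-0.1,0.1]
    - [8.6,-0.1,0.1]
  twist:
    - [0,0,0]
    - [0,0,0]
    - [0,0,0]
    - [0,0,0]
    - [0,0,0]

```text
t: 2.25
position: [495.9, 8.1, 106.3]
orientation: [0.502, 0.499, 0.5, -0.499]
contact_force: [-0.5, -0.8, 0.6]
finger_gap: 0.4
```

>>> carry_out:
  hand: [0,0,0,0,0,0,0,0,0,0]
  slide:
    - [0,0.5,0]
    - [0,1.0,0]
    - [0,1.4,0]
    - [0,1.8,0]
    - [0,2.2,0]
    - [0,2.6,0]
    - [0,3.0,0]
    - [0,3.2,0]
    - [0,3.4,0]
    - [0,3.4,0]
  twist:
    - [0,0,0]
    - [0,0,0]
    - [0,0,0]
    - [0,0,0]
    - [0,0,0]
    - [0,0,0]
    - [0,0,0]
    - [0,0,0]
    - [0,0,0]
    - [0,0,0]

```text
t: 3.25
position: [530.0, 8.4, 106.1]
orientation: [0.502, 0.499, 0.5, -0.499]
contact_force: [-1.7, 0.2, -0.7]
finger_gap: 0.6
```

>>> carry_out:
  hand: [0,0,0,0,0]
  slide:
    - [0,0.3,0]
    - [0,0.6,0]
    - [0,0.8,0]
    - [0,1.0,0]
    - [0,1.0,0]
  twist:
    - [0,0,0]
    - [0,0,0]
    - [0,0,0]
    - [0,0,0]
    - [0,0,0]

```text
t: 3.75
position: [540.2, 8.9, 106.0]
orientation: [0.502, 0.499, 0.5, -0.498]
contact_force: [-1.0, 0.8, -0.5]
finger_gap: 0.7
```

```bash
cat > look.py <<'E'
import sys
from h import *
tag=sys.argv[1]
a,_=robot.grab_frame("scene"); b,_=robot.grab_frame("side")
A=cv2.resize(a[170:280,200:400],(545,300),interpolation=cv2.INTER_CUBIC);B=cv2.resize(b[160:270,160:390],(627,300),interpolation=cv2.INTER_CUBIC)
o=np.zeros((600,627,3),np.uint8);o[:300,:545]=A;o[300:]=B
cv2.imwrite(f"pics/{tag}.png",cv2.convertScaleAbs(o,alpha=1.4,beta=15))
s=robot.sense();print(s["t"],s["position"].round(1),s["contact_force"].round(2))
E
python3 look.py l1
```

```text
3.85 [540.1   8.6 106. ] [-0.86  0.83  0.66]
```

View pics/l1.png

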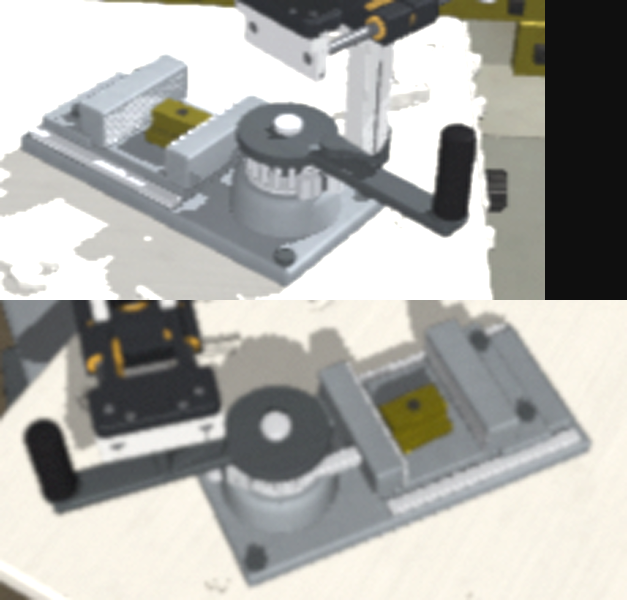

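>>> carry_out:
  hand: [0,0,0,0,0,0]
  slide:
    - [0,0.2,0]
    - [0,0.4,0]
    - [0,0.6,0]
    - [0,0.8,0]
    - [0,1.0,0]
    - [0,1.2,0]
  twist:
    - [0,0,0]
    - [0,0,0]
    - [0,0,0]
    - [0,0,0]
    - [0,0,0]
    - [0,0,0]

```text
t: 4.45
position: [551.9, 8.8, 105.8]
orientation: [0.502, 0.499, 0.501, -0.499]
contact_force: [-2.8, 2.2, -0.6]
finger_gap: 0.7
```

```bash
python3 - <<'E'
from h import *
s=robot.sense();print(s["position"].round(1),s["contact_force"].round(2))
E
```

```text
[551.9   8.8 105.8] [-2.82  2.25 -0.55]
```

>>> carry_out:
  hand: [0,0,0,0.4,0.4,0.4,0.4,0.4]
  slide:
    - [0,-2,0]
    - [-3,-4,0]
    - [-7,-5,0]
    - [-8.5,-5,0]
    - [-8.5,-5,0]
    - [-8.5,-5,0]
    - [-8.5,-5,0]
    - [-8.5,-5,0]
  twist:
    - [0,0,0]
    - [0,0,0]
    - [0,0,0]
    - [0,0,0]
    - [0,0,0]
    - [0,0,0]
    - [0,0,0]
    - [0,0,0]

```text
t: 5.25
position: [501.1, 8.6, 189.0]
orientation: [0.501, 0.498, 0.501, -0.499]
contact_force: [-0.5, 0.2, 0.1]
finger_gap: 36.0
```

```bash
cat > meas.py <<'E'
import sys
from h import *
k=300/110
c=cam("wrist"); im,d=robot.grab_frame("wrist"); cv2.imwrite("pics/%s_w.png"%sys.argv[1],im)
K,p,M,_=c
v,u=np.mgrid[0:420,0:560]; q=np.stack([(u-K[0,2])/K[0,0]*d,-(v-K[1,2])/K[1,1]*d,-d],-1)@M.T+p
ok=d>0
x,y,z=q[...,0],q[...,1],q[...,2]
m=ok&(z>112)&(z<124)&(np.hypot(x-540,y-85)<95)&(np.hypot(x-540,y-85)>60)
print("peg top pts",m.sum(),np.median(q[m],0).round(1), (q[m].min(0)).round(1),q[m].max(0).round(1))
P=np.median(q[m],0)-[540,85,0];print("peg",np.arctan2(P[1],P[0]),np.hypot(*P[:2]))
# bar direction: points at z 78..90 outside head
r=np.hypot(x-540,y-85); m=ok&(z>76)&(z<86.5)&(r>52)&(r<125)&(y<85)
w=q[m][:,:2]-[540,85]; a=np.arctan2(w[:,1],w[:,0]); print("bar pts",m.sum(),"angle by r",[ (r0,round(float((np.percentile(a[(abs(np.hypot(*w.T)-r0)<4)],2)+np.percentile(a[(abs(np.hypot(*w.T)-r0)<4)],98))/2),3)) for r0 in (60,90,100,110,120) if (abs(np.hypot(*w.T)-r0)<4).sum()>5])
# other heights
m=ok&(z>142)&(z<156)&(r>100)&(r<180); print("grip top",m.sum(),np.median(q[m],0).round(1) if m.any() else "")
E
python3 meas.py m1; python3 -c "
from h import *
go([490,20,190],0)"
```

```text
peg top pts 153 [567.6  12.  117.4] [563.5   6.6 112. ] [572.8  15.8 120.4]
peg -1.2100328651673418 78.05770958453942
bar pts 2050 angle by r [(60, -1.358), (90, -1.363), (100, -1.349), (110, -1.348), (120, -1.348)]
grip top 335 [571.6 -48.7 147.3]
at [501.1   8.7 189.1] y-axis [ 1.     0.005 -0.001] j6 -0.16 slide [-0.09 -1.1  -1.14] twist [0.005 0.001 0.001] F [0.19 0.59 0.27]
```

```bash
python3 -c "
from h import *
go([572,-56.5,175],0.22)"
```

```text
at [501.1   8.7 189.1] y-axis [ 1.     0.005 -0.001] j6 -0.16 slide [1.41 7.06 6.55] twist [-0.215  0.001  0.001] F [0.19 0.59 0.27]
```

>>> carry_out:
  hand: [0.5,0.5,0.5,0.5,0.5,0.5]
  slide:
    - [0.5,3.5,3.3]
    - [1,7.1,6.6]
    - [1.4,7.1,6.6]
    - [1.4,7.1,6.6]
    - [1.4,7.1,6.6]
    - [1.4,7.1,6.6]
  twist:
    - [-0.11,0,0]
    - [-0.215,0,0]
    - [-0.215,0,0]
    - [-0.215,0,0]
    - [-0.215,0,0]
    - [-0.215,0,0]

```text
t: 5.9
position: [571.7, -56.1, 175.3]
orientation: [0.552, 0.442, 0.552, -0.442]
contact_force: [0.3, 0.3, -0.0]
finger_gap: 46.9
```

```bash
python3 meas.py m2; python3 -c "
from h import *
go([572,-56.5,102],0.22)"
```

```text
peg top pts 184 [568.5  11.  117.8] [563.9   5.8 113.8] [573.6  15.5 120.6]
peg -1.2037026755475217 79.2886686589963
bar pts 2700 angle by r [(60, -1.35), (90, -1.348), (100, -1.345), (110, -1.344), (120, -1.345)]
grip top 1071 [573.  -55.1 148.4]
at [571.9 -56.1 175.6] y-axis [ 0.976  0.219 -0.   ] j6 -0.47 slide [7.36 0.   0.04] twist [0.001 0.001 0.   ] F [ 0.03 -0.38 -0.58]
```

View pics/m2_w.png

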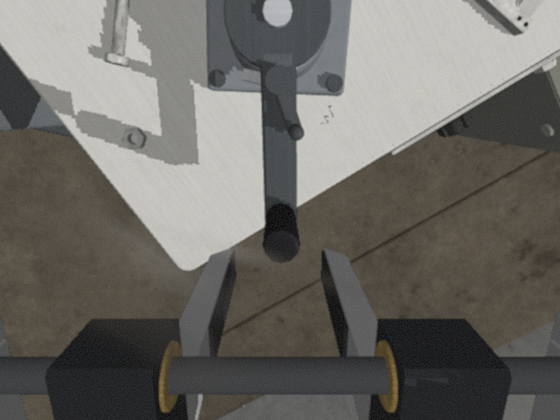

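The lever has clearly flipped, with the peg at (295,131) right of the handle line, at pawl ≈0.72. I'll take the grip and drive to the + end, then press the lever firmly to its stop there.

>>> carry_out:
  hand: [0.5,0.5,0.5,0.5,0.1,0.1,0.1,0.1,0.1]
  slide:
    - [3.5,0,0]
    - [7.3,0,0]
    - [7.3,0,0]
    - [7.3,0,0]
    - [7.3,0,0]
    - [7.3,0,0]
    - [7.3,0,0]
    - [7.3,0,0]
    - [7.3,0,0]
  twist:
    - [0,0,0]
    - [0,0,0]
    - [0,0,0]
    - [0,0,0]
    - [0,0,0]
    - [0,0,0]
    - [0,0,0]
    - [0,0,0]
    - [0,0,0]
  squeeze: 6

```text
t: 6.85
position: [573.1, -56.4, 104.3]
orientation: [0.553, 0.442, 0.551, -0.442]
contact_force: [0.1, -0.4, 5.5]
finger_gap: 24.1
```

>>> carry_out:
  hand: [0.1,0.1,0.1,0.1,0.1,0.1,0.1,0.1,0.1,0.1]
  slide:
    - [0,0.72,0]
    - [0,1.45,-0.07]
    - [0,2.17,-0.16]
    - [0,2.88,-0.29]
    - [0,3.59,-0.45]
    - [0,4.28,-0.65]
    - [0,4.97,-0.88]
    - [0,5.65,-1.14]
    - [0,6.31,-1.44]
    - [0,6.95,-1.77]
  twist:
    - [-0.05,0,0]
    - [-0.1,0,0]
    - [-0.15,0,0]
    - [-0.2,0,0]
    - [-0.25,0,0]
    - [-0.3,0,0]
    - [-0.35,0,0]
    - [-0.4,0,0]
    - [-0.45,0,0]
    - [-0.5,0,0]

```text
t: 7.85
position: [636.0, -23.6, 104.3]
orientation: [0.644, 0.291, 0.644, -0.291]
contact_force: [-3.2, 1.1, 3.3]
finger_gap: 23.7
```

```bash
cat > st.py <<'E'
from h import *
s=robot.sense(); P=s["position"]; M=q2r(s["orientation"]).as_matrix(); d=P[:2]-[540,85]; a=np.arctan2(d[1],d[0]); f=s["contact_force"]
t=np.array([-np.sin(a),np.cos(a)]); print("t %.2f"%s["t"],P.round(1),"r %.1f handle %.3f (dir %.3f) Fon-tool tang %.2f rad %.2f z %.2f"%(np.hypot(*d),a+1.388,a,t@f[:2],d@f[:2]/np.hypot(*d),f[2]),"tool yaw-tangent %.3f"%(np.arctan2(M[1,1],M[0,1])-a-np.pi/2),"gap %.1f"%s["finger_gap"])
E
python3 st.py
```

```text
t 7.85 [636.  -23.6 104.3] r 144.9 handle 0.541 (dir -0.847) Fon-tool tang -1.71 rad -2.95 z 3.29 tool yaw-tangent -0.001 gap 23.7
```

>>> carry_out:
  hand: [0.5,0.5,0.5,0.5,0.3,0,0,0,0,0]
  slide:
    - [0,0,0]
    - [0,0,0]
    - [-4,0,0]
    - [-7,0,0]
    - [-7,-1.5,-3.4]
    - [-7,-2.2,-6.8]
    - [-7,-2.2,-6.8]
    - [-7,-2.2,-6.8]
    - [-7,-2.2,-6.8]
    - [-7,-2.2,-6.8]
  twist:
    - [0,0,0]
    - [0,0,0]
    - [0,0,0]
    - [0,0,0]
    - [0,0,0]
    - [0,0,0]
    - [0,0,0]
    - [0,0,0]
    - [0,0,0]
    - [0,0,0]

```text
t: 8.85
position: [575.5, 12.1, 174.3]
orientation: [0.645, 0.291, 0.644, -0.292]
contact_force: [0.8, 0.5, 0.1]
finger_gap: 2.9
```

>>> carry_out:
  hand: [0,0,0,0,0,0,0,0]
  slide:
    - [0,0,0]
    - [0,0,0]
    - [4,0,0]
    - [7,0,0]
    - [7,0,0]
    - [7,0,0]
    - [7,0.5,0]
    - [7,1.0,0]
  twist:
    - [0,0,0]
    - [0,0,0]
    - [0,0,0]
    - [0,0,0]
    - [0,0,0]
    - [0,0,0]
    - [0,0,0]
    - [0,0,0]

```text
t: 9.65
position: [585.2, 18.7, 106.7]
orientation: [0.646, 0.292, 0.643, -0.291]
contact_force: [-0.1, 0.0, -0.1]
finger_gap: 0.5
```

```bash
python3 st.py
```

```text
t 9.65 [585.2  18.7 106.7] r 80.2 handle 0.415 (dir -0.973) Fon-tool tang -0.03 rad -0.06 z -0.10 tool yaw-tangent 0.123 gap 0.5
```

>>> carry_out:
  hand: [0,0,0,0]
  slide:
    - [0,0.2,0]
    - [0,0.4,0]
    - [0,0.6,0]
    - [0,0.7,0]
  twist:
    - [0,0,0]
    - [0,0,0]
    - [0,0,0]
    - [0,0,0]

```text
t: 10.05
position: [590.9, 23.1, 107.8]
orientation: [0.646, 0.291, 0.642, -0.291]
contact_force: [-2.9, -1.5, 5.5]
finger_gap: 0.3
```

>>> carry_out:
  hand: [0,0,0]
  slide:
    - [0,0.15,0]
    - [0,0.3,0]
    - [0,0.4,0]
  twist:
    - [0,0,0]
    - [0,0,0]
    - [0,0,0]

```text
t: 10.35
position: [592.9, 25.4, 107.8]
orientation: [0.646, 0.291, 0.643, -0.292]
contact_force: [-4.7, -2.5, 6.3]
finger_gap: 0.7
```

```bash
python3 st.py
```

```text
t 10.35 [592.9  25.4 107.8] r 79.7 handle 0.543 (dir -0.845) Fon-tool tang -5.20 rad -1.26 z 6.28 tool yaw-tangent -0.004 gap 0.7
```

>>> carry_out:
  hand: [0,0,0,0.5,0.5,0.5,0.5,0.5]
  slide:
    - [0,-1.5,0]
    - [-3,-2.5,0]
    - [-7,-2.5,0]
    - [-7.3,-2.5,0]
    - [-7.3,-1,3]
    - [-7.3,0,6.5]
    - [-7.3,0,6.5]
    - [-7.3,0,6.5]
  twist:
    - [0,0,0]
    - [0,0,0]
    - [0,0,0]
    - [0,0,0]
    - [0,0,0]
    - [0,0,0]
    - [0,0,0]
    - [0,0,0]

```text
t: 11.15
position: [635.2, -23.0, 179.3]
orientation: [0.645, 0.291, 0.644, -0.292]
contact_force: [0.4, -0.3, -1.1]
finger_gap: 37.1
```

```bash
python3 st.py; python3 meas.py m3; python3 look.py l3
```

```text
t 11.15 [635.2 -23.  179.3] r 144.0 handle 0.540 (dir -0.848) Fon-tool tang 0.11 rad 0.51 z -1.12 tool yaw-tangent -0.002 gap 37.1
peg top pts 181 [602.   37.2 117.7] [597.4  32.5 112.2] [607.1  41.8 120.8]
peg -0.6569343776550951 78.29261152540745
bar pts 2777 angle by r [(60, -0.836), (90, -0.835), (100, -0.832), (110, -0.829), (120, -0.83)]
grip top 1037 [637.1 -20.7 148.3]
11.3 [634.5 -22.3 180.3] [-0.33 -0.08 -0.18]
```

View pics/l3.png

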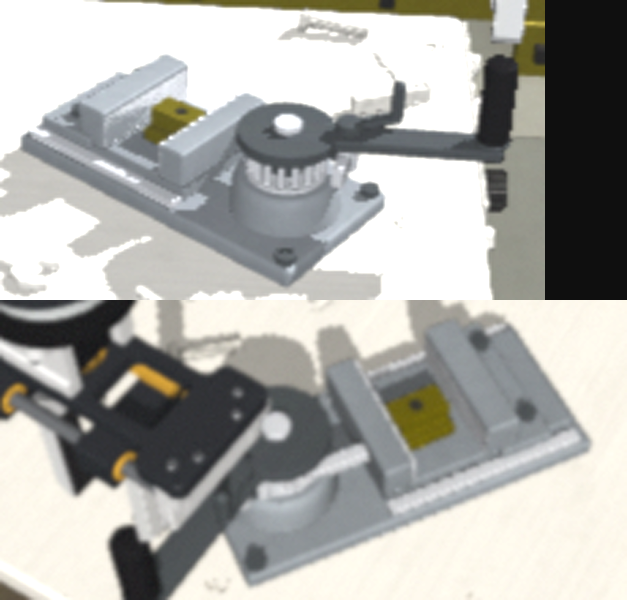

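The lever is now 0.175 rad off the handle line, so pawl ≈0.79, at its stop. The moving jaw has advanced and the block is still loose. I'll take the grip again and swing back.

>>> carry_out:
  hand: [0.5,0.5,0.5,0.5,0.5,0.1,0.1,0.1,0.1,0.1]
  slide:
    - [0,0.24,0.2]
    - [3.5,0.24,0.2]
    - [7.5,0.24,0.2]
    - [7.5,0.24,0.2]
    - [7.5,0.24,0.2]
    - [7.5,0.24,0.2]
    - [7.5,0.24,0.2]
    - [7.5,0.24,0.2]
    - [7.5,0.24,0.2]
    - [7.5,0.24,0.2]
  twist:
    - [0,0,0]
    - [0,0,0]
    - [0,0,0]
    - [0,0,0]
    - [0,0,0]
    - [0,0,0]
    - [0,0,0]
    - [0,0,0]
    - [0,0,0]
    - [0,0,0]
  squeeze: 6

```text
t: 12.3
position: [639.0, -22.6, 107.3]
orientation: [0.646, 0.291, 0.643, -0.291]
contact_force: [-0.3, 0.7, 6.8]
finger_gap: 23.7
```

>>> carry_out:
  hand: [0.1,0.1,0.1,0.1,0.1,0.1,0.1,0.1,0.1,0.1]
  slide:
    - [0,-1.59,-0.09]
    - [0,-3.16,-0.35]
    - [0,-4.7,-0.78]
    - [0,-6.18,-1.38]
    - [0,-7.58,-2.14]
    - [0,-8.89,-3.05]
    - [0,-10.09,-4.09]
    - [0,-11.18,-5.26]
    - [0,-12.12,-6.54]
    - [0,-12.92,-7.92]
  twist:
    - [0.11,0,0]
    - [0.22,0,0]
    - [0.33,0,0]
    - [0.44,0,0]
    - [0.55,0,0]
    - [0.66,0,0]
    - [0.77,0,0]
    - [0.88,0,0]
    - [0.99,0,0]
    - [1.1,0,0]

```text
t: 13.3
position: [489.4, -51.9, 107.3]
orientation: [-0.399, -0.586, -0.392, 0.586]
contact_force: [-1.5, -7.3, 3.8]
finger_gap: 24.0
```

```bash
python3 st.py
```

```text
t 13.30 [489.4 -51.9 107.3] r 146.0 handle -0.537 (dir -1.925) Fon-tool tang 1.12 rad 7.37 z 3.84 tool yaw-tangent -0.028 gap 24.0
```

```bash
cat > arc.py <<'E'
import sys
from h import *
s=robot.sense(); P=s["position"]; M=q2r(s["orientation"]).as_matrix(); a0=np.arctan2(P[1]-85,P[0]-540)
S=[];T=[]
n=int(sys.argv[3]) if len(sys.argv)>3 else 4
for th in np.linspace(float(sys.argv[1])/n,float(sys.argv[1]),n):
    a=a0+th; x=np.array([0,0,-1.]);y=np.array([-np.sin(a),np.cos(a),0]);M1=np.c_[x,y,np.cross(x,y)]
    S.append((M.T@(np.array([540+145*np.cos(a),85+145*np.sin(a),float(sys.argv[2])])-P)/10).round(2).tolist()); T.append(R.from_matrix(M.T@M1).as_rotvec().round(2).tolist())
print(S);print(T)
E
python3 arc.py 0.4 105 5
```

```text
[[0.24, 1.15, -0.18], [0.24, 2.3, -0.35], [0.25, 3.43, -0.61], [0.26, 4.53, -0.96], [0.26, 5.61, -1.4]]
[[-0.11, 0.01, -0.01], [-0.19, 0.01, -0.01], [-0.27, 0.01, -0.01], [-0.35, 0.01, -0.01], [-0.43, 0.01, -0.01]]
```

>>> carry_out:
  hand: [0.29,0.29,0.29,0.29,0.29,0.29,0.29]
  slide:
    - [0.1,0,-0.1]
    - [0.2,0.6,-0.13]
    - [0.24,1.2,-0.18]
    - [0.24,2.3,-0.35]
    - [0.25,3.4,-0.6]
    - [0.25,4.5,-0.95]
    - [0.25,5.6,-1.4]
  twist:
    - [-0.03,0,0]
    - [-0.07,0.01,-0.01]
    - [-0.11,0.01,-0.01]
    - [-0.19,0.01,-0.01]
    - [-0.27,0.01,-0.01]
    - [-0.35,0.01,-0.01]
    - [-0.43,0.01,-0.01]

```text
t: 14.0
position: [546.3, -59.7, 104.6]
orientation: [0.511, 0.486, 0.515, -0.487]
contact_force: [-2.7, 0.5, 2.0]
finger_gap: 26.7
```

```bash
python3 st.py; python3 arc.py 0.1 105 2;python3 arc.py 0.4 105 4; python3 - <<'E'
from h import *
# jaw gap from side depth: heights along vise y profile
c=cam("side"); im,d=robot.grab_frame("side"); K,p,M,_=c
v,u=np.mgrid[0:420,0:560]; q=np.stack([(u-K[0,2])/K[0,0]*d,-(v-K[1,2])/K[1,1]*d,-d],-1)@M.T+p
q=q[d>0]-[540,85,0]; cy=np.array([-np.sin(.183),np.cos(.183)]); cx=np.array([np.cos(.183),np.sin(.183)])
Y=q[:,:2]@cy; X=q[:,:2]@cx
for lo in range(50,190,3):
    m=(abs(X)<22)&(Y>=lo)&(Y<lo+3)
    if m.sum()>3: print(lo,m.sum(),np.percentile(q[m,2],[10,50,90]).round(0), end=" | ")
E
```

```text
t 14.00 [546.3 -59.7 104.6] r 144.8 handle -0.139 (dir -1.527) Fon-tool tang -2.73 rad -0.57 z 2.01 tool yaw-tangent 0.010 gap 26.7
[[-0.05, 0.72, 0.01], [-0.05, 1.45, -0.04]]
[[-0.04, -0.0, 0.01], [-0.09, -0.0, 0.01]]
[[-0.05, 1.45, -0.04], [-0.06, 2.88, -0.24], [-0.06, 4.29, -0.58], [-0.07, 5.66, -1.07]]
[[-0.09, -0.0, 0.01], [-0.19, -0.0, 0.01], [-0.29, -0.0, 0.01], [-0.39, -0.0, 0.0]]
50 27 [15. 17. 52.] | 53 27 [15. 17. 51.] | 56 65 [16. 45. 56.] | 59 88 [17. 51. 61.] | 62 32 [60. 61. 63.] | 65 33 [60. 61. 63.] | 68 32 [60. 62. 63.] | 71 29 [61. 62. 63.] | 74 31 [60. 62. 62.] | 77 26 [59. 61. 62.] | 80 25 [58. 60. 62.] | 83 11 [54. 55. 56.] | 86 17 [49. 55. 56.] | 89 25 [39. 53. 55.] | 92 26 [40. 53. 55.] | 95 33 [39. 50. 55.] | 98 32 [40. 52. 56.] | 101 28 [36. 52. 55.] | 104 30 [39. 53. 56.] | 107 29 [33. 45. 55.] | 110 30 [37. 47. 55.] | 113 31 [39. 51. 55.] | 116 30 [39. 53. 56.] | 119 32 [39. 53. 56.] | 122 26 [37. 54. 56.] | 125 20 [34. 44. 54.] | 128 6 [29. 30. 32.] | 131 10 [29. 31. 31.] | 134 86 [31. 46. 61.] | 137 88 [31. 53. 64.] | 140 32 [63. 64. 66.] | 143 28 [63. 65. 66.] | 146 28 [62. 64. 66.] | 149 31 [62. 64. 66.] | 152 29 [63. 64. 66.] | 155 25 [63. 64. 65.] | 158 28 [63. 64. 67.] | 161 8 [62. 63. 64.] | 170 9 [40. 41. 43.] | 173 25 [40. 41. 42.] | 176 29 [40. 41. 42.] | 179 22 [39. 40. 42.] | 182 28 [39. 40. 42.] | 185 11 [37. 39. 41.] | 188 6 [31. 31. 33.] |
```

Driving at 2.7 N. The jaw face is at about 83 mm and the back jaw at about 135 mm, so about 8 mm of slack (≈0.67 rad) remains. Another 0.4 rad is safe.

>>> carry_out:
  hand: [0.29,0.29,0.29,0.29,0.29,0.29]
  slide:
    - [-0.05,0.97,0]
    - [-0.05,1.93,-0.1]
    - [-0.06,2.88,-0.24]
    - [-0.06,3.83,-0.45]
    - [-0.06,4.75,-0.74]
    - [-0.06,5.66,-1.07]
  twist:
    - [-0.06,0,0.01]
    - [-0.13,0,0.01]
    - [-0.19,0,0.01]
    - [-0.26,0,0.01]
    - [-0.32,0,0.01]
    - [-0.39,0,0]

```text
t: 14.65
position: [602.9, -45.5, 104.4]
orientation: [0.596, 0.376, 0.601, -0.376]
contact_force: [-2.9, -0.0, 1.0]
finger_gap: 27.2
```

```bash
python3 st.py; python3 arc.py 0.2 105 4
```

```text
t 14.65 [602.9 -45.5 104.4] r 144.9 handle 0.267 (dir -1.121) Fon-tool tang -2.59 rad -1.20 z 1.01 tool yaw-tangent -0.001 gap 27.2
[[-0.06, 0.72, -0.0], [-0.07, 1.45, -0.06], [-0.07, 2.17, -0.15], [-0.07, 2.88, -0.28]]
[[-0.05, -0.01, 0.0], [-0.1, -0.01, 0.0], [-0.15, -0.01, 0.0], [-0.2, -0.01, 0.0]]
```

>>> carry_out:
  hand: [0.29,0.29,0.29,0.29]
  slide:
    - [0,0.72,0]
    - [0,1.45,-0.06]
    - [0,2.17,-0.15]
    - [0,2.88,-0.28]
  twist:
    - [-0.05,-0.01,0]
    - [-0.1,-0.01,0]
    - [-0.15,-0.01,0]
    - [-0.2,-0.01,0]

```text
t: 15.05
position: [627.2, -30.8, 103.8]
orientation: [0.633, 0.311, 0.634, -0.316]
contact_force: [-1.9, -0.9, 1.7]
finger_gap: 27.4
```

```bash
python3 st.py; python3 arc.py 0.08 105 2
```

```text
t 15.05 [627.2 -30.8 103.8] r 144.9 handle 0.463 (dir -0.925) Fon-tool tang -2.05 rad -0.36 z 1.69 tool yaw-tangent 0.006 gap 27.4
[[-0.12, 0.58, -0.0], [-0.13, 1.16, -0.03]]
[[-0.03, 0.0, 0.01], [-0.07, 0.0, 0.01]]
```

>>> carry_out:
  hand: [0.29,0.29,0.29]
  slide:
    - [-0.1,0.4,0]
    - [-0.1,0.8,-0.01]
    - [-0.1,1.15,-0.03]
  twist:
    - [-0.02,0,0.01]
    - [-0.05,0,0.01]
    - [-0.07,0,0.01]

```text
t: 15.35
position: [635.6, -23.8, 104.0]
orientation: [0.645, 0.292, 0.644, -0.29]
contact_force: [-2.4, -2.0, -2.3]
finger_gap: 27.4
```

```bash
python3 st.py; python3 arc.py -1.08 105 9; python3 look.py l4
```

```text
t 15.35 [635.6 -23.8 104. ] r 144.8 handle 0.539 (dir -0.849) Fon-tool tang -3.16 rad -0.10 z -2.31 tool yaw-tangent 0.001 gap 27.4
[[-0.1, -1.74, -0.09], [-0.1, -3.45, -0.4], [-0.11, -5.11, -0.92], [-0.11, -6.69, -1.63], [-0.12, -8.18, -2.53], [-0.12, -9.56, -3.59], [-0.13, -10.79, -4.82], [-0.13, -11.87, -6.18], [-0.14, -12.78, -7.67]]
[[0.12, 0.0, -0.0], [0.24, 0.0, -0.0], [0.36, 0.0, -0.0], [0.48, 0.0, -0.0], [0.6, 0.0, -0.0], [0.72, 0.0, -0.0], [0.84, 0.0, -0.0], [0.96, -0.0, -0.0], [1.08, -0.0, -0.0]]
15.45 [636.1 -23.3 104.3] [-0.42 -1.27 -1.36]
```

View pics/l4.png

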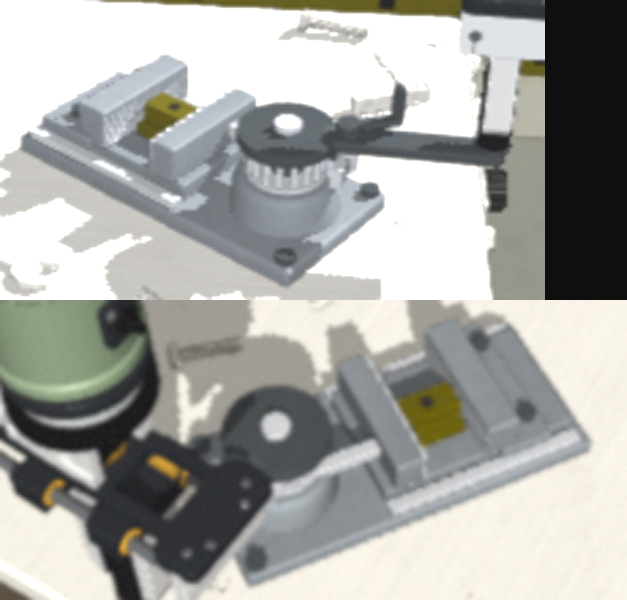

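The block is almost at the back jaw. The lever is still over on the tightening side. Swinging back for the final stroke.

>>> carry_out:
  hand: [0.29,0.29,0.29,0.29,0.29,0.29,0.29,0.29,0.29,0.29]
  slide:
    - [-0.1,-1.74,-0.09]
    - [-0.1,-3.45,-0.4]
    - [-0.1,-5.11,-0.92]
    - [-0.1,-6.69,-1.63]
    - [-0.1,-8.18,-2.53]
    - [-0.1,-9.56,-3.59]
    - [-0.1,-10.8,-4.82]
    - [-0.1,-11.87,-6.18]
    - [-0.1,-12.78,-7.67]
    - [-0.1,-12.78,-7.67]
  twist:
    - [0.12,0,0]
    - [0.24,0,0]
    - [0.36,0,0]
    - [0.48,0,0]
    - [0.6,0,0]
    - [0.72,0,0]
    - [0.84,0,0]
    - [0.96,0,0]
    - [1.08,0,0]
    - [1.08,0,0]

```text
t: 16.45
position: [488.7, -49.3, 105.2]
orientation: [0.403, 0.583, 0.403, -0.579]
contact_force: [0.4, -0.2, -0.2]
finger_gap: 27.2
```

```bash
python3 st.py; python3 arc.py 0.1 105 3
```

```text
t 16.45 [488.7 -49.3 105.2] r 143.7 handle -0.547 (dir -1.935) Fon-tool tang 0.41 rad 0.08 z -0.19 tool yaw-tangent 0.007 gap 27.2
[[0.02, 0.48, 0.12], [0.02, 0.97, 0.1], [0.02, 1.45, 0.06]]
[[-0.03, -0.0, -0.0], [-0.06, -0.0, -0.0], [-0.09, -0.0, -0.0]]
```

>>> carry_out:
  hand: [0.29,0.29,0.29,0.29]
  slide:
    - [0,0.5,0.1]
    - [0,0.97,0.1]
    - [0,1.45,0.06]
    - [0,1.93,0]
  twist:
    - [-0.03,0,0]
    - [-0.06,0,0]
    - [-0.09,0,0]
    - [-0.12,0,0]

```text
t: 16.85
position: [507.7, -55.9, 105.5]
orientation: [0.438, 0.557, 0.438, -0.553]
contact_force: [-0.6, 0.3, 0.4]
finger_gap: 27.1
```

```bash
python3 st.py; python3 arc.py 0.1 105 3
```

```text
t 16.85 [507.7 -55.9 105.5] r 144.6 handle -0.408 (dir -1.796) Fon-tool tang -0.63 rad -0.17 z 0.39 tool yaw-tangent -0.010 gap 27.1
[[0.05, 0.48, 0.03], [0.05, 0.97, 0.0], [0.05, 1.45, -0.04]]
[[-0.04, -0.0, -0.0], [-0.08, -0.0, -0.0], [-0.11, -0.0, -0.0]]
```

Still idle (about 1 N).

>>> carry_out:
  hand: [0.29,0.29,0.29]
  slide:
    - [0,0.48,0.02]
    - [0,0.97,0]
    - [0,1.45,-0.04]
  twist:
    - [-0.04,0,0]
    - [-0.08,0,0]
    - [-0.11,0,0]

```text
t: 17.15
position: [522.5, -58.8, 105.4]
orientation: [0.469, 0.532, 0.468, -0.527]
contact_force: [-0.7, 1.4, -0.0]
finger_gap: 27.3
```

```bash
python3 st.py; python3 arc.py 0.1 105 3
```

```text
t 17.15 [522.5 -58.8 105.4] r 144.9 handle -0.304 (dir -1.692) Fon-tool tang -0.83 rad -1.26 z -0.05 tool yaw-tangent -0.001 gap 27.3
[[0.05, 0.48, 0.01], [0.05, 0.97, -0.02], [0.05, 1.45, -0.06]]
[[-0.03, -0.0, -0.0], [-0.07, -0.0, -0.0], [-0.1, -0.0, -0.0]]
```

>>> carry_out:
  hand: [0.29,0.29,0.29]
  slide:
    - [0,0.48,0.01]
    - [0,0.97,-0.02]
    - [0,1.45,-0.06]
  twist:
    - [-0.03,0,0]
    - [-0.07,0,0]
    - [-0.1,0,0]

```text
t: 17.45
position: [537.0, -59.9, 105.4]
orientation: [0.495, 0.507, 0.495, -0.503]
contact_force: [-3.1, 1.3, 1.2]
finger_gap: 27.1
```

```bash
python3 st.py; python3 arc.py 0.1 105 3
```

```text
t 17.45 [537.  -59.9 105.4] r 144.9 handle -0.203 (dir -1.591) Fon-tool tang -3.11 rad -1.20 z 1.16 tool yaw-tangent 0.001 gap 27.1
[[0.04, 0.48, 0.0], [0.04, 0.97, -0.02], [0.04, 1.45, -0.06]]
[[-0.03, -0.0, -0.0], [-0.07, -0.0, -0.0], [-0.1, -0.0, -0.0]]
```

Driving now; taking smaller steps.

>>> carry_out:
  hand: [0.29,0.29,0.29]
  slide:
    - [0,0.35,0]
    - [0,0.7,-0.01]
    - [0,1.02,-0.03]
  twist:
    - [-0.02,0,0]
    - [-0.05,0,0]
    - [-0.07,0,0]

```text
t: 17.75
position: [547.3, -59.7, 105.3]
orientation: [0.513, 0.488, 0.513, -0.485]
contact_force: [-2.8, 0.6, 2.0]
finger_gap: 27.3
```

```bash
python3 st.py
```

```text
t 17.75 [547.3 -59.7 105.3] r 144.9 handle -0.132 (dir -1.520) Fon-tool tang -2.80 rad -0.71 z 2.04 tool yaw-tangent 0.002 gap 27.3
```

>>> carry_out:
  hand: [0.29,0.29,0.29]
  slide:
    - [0,0.35,0]
    - [0,0.7,-0.01]
    - [0,1.02,-0.03]
  twist:
    - [-0.02,0,0]
    - [-0.05,0,0]
    - [-0.07,0,0]

```text
t: 18.05
position: [557.3, -58.8, 105.3]
orientation: [0.53, 0.469, 0.53, -0.466]
contact_force: [-4.7, 0.6, 1.9]
finger_gap: 27.2
```

```bash
python3 st.py
```

```text
t 18.05 [557.3 -58.8 105.3] r 144.8 handle -0.063 (dir -1.451) Fon-tool tang -4.58 rad -1.17 z 1.95 tool yaw-tangent 0.005 gap 27.2
```

Tightening at 4.6 N. Taking 4 mm more.

>>> carry_out:
  hand: [0.29,0.29]
  slide:
    - [0,0.2,0]
    - [0,0.4,0]
  twist:
    - [-0.01,0,0]
    - [-0.03,0,0]

```text
t: 18.25
position: [560.7, -58.3, 105.3]
orientation: [0.537, 0.461, 0.538, -0.458]
contact_force: [-5.0, 1.7, 3.6]
finger_gap: 27.1
```

```bash
python3 st.py
```

```text
t 18.25 [560.7 -58.3 105.3] r 144.7 handle -0.039 (dir -1.427) Fon-tool tang -4.71 rad -2.35 z 3.62 tool yaw-tangent 0.012 gap 27.1
```

>>> carry_out:
  hand: [0.29,0.29]
  slide:
    - [0,0.2,0]
    - [0,0.35,0]
  twist:
    - [-0.01,0,0]
    - [-0.02,0,0]

```text
t: 18.45
position: [563.2, -57.8, 105.2]
orientation: [0.541, 0.454, 0.544, -0.453]
contact_force: [-6.5, -0.0, 4.5]
finger_gap: 27.1
```

```bash
python3 st.py
```

```text
t 18.45 [563.2 -57.8 105.2] r 144.7 handle -0.022 (dir -1.410) Fon-tool tang -6.44 rad -1.02 z 4.54 tool yaw-tangent 0.017 gap 27.1
```

>>> carry_out:
  hand: [0.29,0.29,0.29]
  slide:
    - [0,0.15,0]
    - [0,0.28,0]
    - [0,0.4,0]
  twist:
    - [0,0,0]
    - [-0.01,0,0]
    - [-0.01,0,0]

```text
t: 18.75
position: [565.6, -57.5, 105.1]
orientation: [0.543, 0.45, 0.547, -0.451]
contact_force: [-7.9, -0.9, 4.7]
finger_gap: 27.3
```

```bash
python3 st.py
```

```text
t 18.75 [565.6 -57.5 105.1] r 144.8 handle -0.005 (dir -1.393) Fon-tool tang -7.92 rad -0.52 z 4.73 tool yaw-tangent 0.011 gap 27.3
```

7.9 N reached. Hold briefly, then open and lift.

>>> carry_out:
  hand: [0.29,0.29,0.29,0.29]
  slide:
    - [0,0.15,0]
    - [0,0.15,0]
    - [0,0.15,0]
    - [0,0.15,0]
  twist:
    - [0,0,0]
    - [0,0,0]
    - [0,0,0]
    - [0,0,0]

```text
t: 19.15
position: [565.6, -57.5, 105.1]
orientation: [0.542, 0.449, 0.548, -0.452]
contact_force: [-7.7, 0.1, 4.6]
finger_gap: 27.2
```

```bash
python3 st.py
```

```text
t 19.15 [565.6 -57.5 105.1] r 144.8 handle -0.005 (dir -1.393) Fon-tool tang -7.52 rad -1.48 z 4.64 tool yaw-tangent 0.012 gap 27.2
```

>>> carry_out:
  hand: [0.5,0.5,0.5,0.5,0.5,0.5,0.5,0.5,0.5,0.5]
  slide:
    - [0,0,0]
    - [0,0,0]
    - [0,0,0]
    - [-2,0,0]
    - [-5,0,0]
    - [-8,0,0]
    - [-10,0,0]
    - [-10,0,0]
    - [-10,0,0]
    - [-10,0,0]
  twist:
    - [0,0,0]
    - [0,0,0]
    - [0,0,0]
    - [0,0,0]
    - [0,0,0]
    - [0,0,0]
    - [0,0,0]
    - [0,0,0]
    - [0,0,0]
    - [0,0,0]

```text
t: 20.15
position: [565.8, -57.6, 203.3]
orientation: [0.541, 0.449, 0.549, -0.452]
contact_force: [0.1, 0.5, -1.2]
finger_gap: 47.1
```

```bash
python3 st.py; python3 meas.py m5; python3 look.py l5
```

```text
t 20.15 [565.8 -57.6 203.3] r 144.9 handle -0.004 (dir -1.392) Fon-tool tang 0.19 rad -0.45 z -1.21 tool yaw-tangent 0.011 gap 47.1
peg top pts 153 [560.4   8.8 117.6] [555.7   3.7 112.2] [565.5  13.3 120.8]
peg -1.3089860483238662 78.83913239232396
bar pts 2336 angle by r [(60, -1.492), (90, -1.486), (100, -1.484), (110, -1.483), (120, -1.481)]
grip top 852 [553.1 -58.6 148.4]
20.3 [565.7 -57.6 203.3] [-0.11  0.17  0.39]
```

View pics/l5.png

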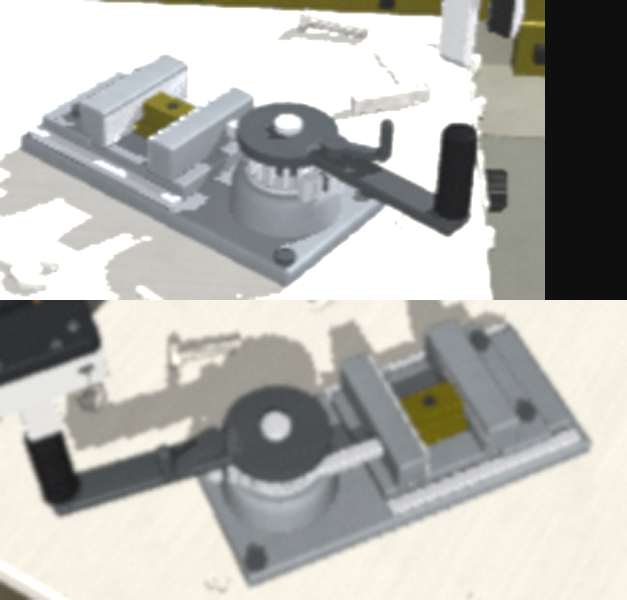

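The handle sprang back about 0.1 rad when I released it suddenly, so the residual clamp is doubtful. I'll re-engage, push to 8 N again and ease off slowly.

```bash
python3 -c "
from h import *
go([552.5,-59.3,105],-1.483+1.571)"
```

```text
at [565.7 -57.6 203.3] y-axis [ 0.982  0.188 -0.011] j6 -0.44 slide [ 9.85 -1.22 -0.03] twist [ 0.101 -0.005  0.011] F [-0.11  0.17  0.39]
```

>>> carry_out:
  hand: [0.5,0.5,0.5,0.5,0.5,0.5,0.29,0.29,0.29,0.29]
  slide:
    - [0,-1.2,0]
    - [0,-1.2,0]
    - [3,-1.2,0]
    - [6.5,-1.2,0]
    - [9.8,-1.2,0]
    - [9.8,-1.2,0]
    - [9.8,-1.2,0]
    - [9.8,-1.2,0]
    - [9.8,-1.2,0]
    - [9.8,-1.2,0]
  twist:
    - [0.1,0,0.01]
    - [0.1,0,0.01]
    - [0.1,0,0.01]
    - [0.1,0,0.01]
    - [0.1,0,0.01]
    - [0.1,0,0.01]
    - [0.1,0,0.01]
    - [0.1,0,0.01]
    - [0.1,0,0.01]
    - [0.1,0,0.01]

```text
t: 21.3
position: [554.0, -59.8, 107.3]
orientation: [0.521, 0.478, 0.522, -0.476]
contact_force: [-0.7, -0.7, 0.3]
finger_gap: 27.0
```

>>> carry_out:
  hand: [0.29,0.29]
  slide:
    - [0,0.2,0]
    - [0,0.4,0]
  twist:
    - [-0.01,0,0]
    - [-0.02,0,0]

```text
t: 21.5
position: [557.4, -59.6, 107.8]
orientation: [0.526, 0.472, 0.528, -0.471]
contact_force: [-4.2, -0.4, 2.7]
finger_gap: 27.2
```

```bash
python3 st.py
```

```text
t 21.50 [557.4 -59.6 107.8] r 145.6 handle -0.063 (dir -1.451) Fon-tool tang -4.25 rad -0.12 z 2.70 tool yaw-tangent -0.009 gap 27.2
```

>>> carry_out:
  hand: [0.29,0.29,0.29,0.29]
  slide:
    - [0,0.2,0]
    - [0,0.4,0]
    - [0,0.6,-0.02]
    - [0,0.8,-0.03]
  twist:
    - [-0.01,0,0]
    - [-0.02,0,0]
    - [-0.04,0,0]
    - [-0.05,0,0]

```text
t: 21.9
position: [564.0, -58.6, 107.7]
orientation: [0.537, 0.458, 0.541, -0.458]
contact_force: [-6.3, -1.1, 5.2]
finger_gap: 27.6
```

```bash
python3 st.py
```

```text
t 21.90 [564.  -58.6 107.7] r 145.6 handle -0.017 (dir -1.405) Fon-tool tang -6.40 rad 0.08 z 5.15 tool yaw-tangent -0.004 gap 27.6
```

>>> carry_out:
  hand: [0.29,0.29,0.29,0.29,0.29]
  slide:
    - [0,0.15,0]
    - [0,0.3,0]
    - [0,0.45,0]
    - [0,0.45,0]
    - [0,0.45,0]
  twist:
    - [0,0,0]
    - [-0.01,0,0]
    - [-0.02,0,0]
    - [-0.02,0,0]
    - [-0.02,0,0]

```text
t: 22.4
position: [566.7, -58.1, 107.6]
orientation: [0.541, 0.451, 0.546, -0.454]
contact_force: [-8.1, -1.6, 4.4]
finger_gap: 27.6
```

```bash
python3 st.py
```

```text
t 22.40 [566.7 -58.1 107.6] r 145.6 handle 0.002 (dir -1.386) Fon-tool tang -8.26 rad 0.07 z 4.44 tool yaw-tangent -0.002 gap 27.6
```

8.3 N. Easing off slowly at 1 mm per row.

>>> carry_out:
  hand: [0.29,0.29,0.29,0.29,0.29,0.29,0.29,0.29]
  slide:
    - [0,0.1,0]
    - [0,0,0]
    - [0,-0.1,0]
    - [0,-0.2,0]
    - [0,-0.3,0]
    - [0,-0.4,0]
    - [0,-0.5,0]
    - [0,-0.6,0]
  twist:
    - [0,0,0]
    - [0,0,0]
    - [0,0,0]
    - [0,0,0]
    - [0,0,0]
    - [0,0,0]
    - [0,0,0]
    - [0,0,0]

```text
t: 23.2
position: [560.9, -59.0, 107.5]
orientation: [0.541, 0.451, 0.546, -0.453]
contact_force: [-3.3, 0.9, 0.4]
finger_gap: 27.3
```

```bash
python3 st.py
```

```text
t 23.20 [560.9 -59.  107.5] r 145.5 handle -0.038 (dir -1.426) Fon-tool tang -3.16 rad -1.42 z 0.43 tool yaw-tangent 0.038 gap 27.3
```

>>> carry_out:
  hand: [0.29,0.29,0.29,0.29,0.29,0.29]
  slide:
    - [0,-0.1,0]
    - [0,-0.2,0]
    - [0,-0.3,0]
    - [0,-0.4,0]
    - [0,-0.5,0]
    - [0,-0.6,0]
  twist:
    - [0,0,0]
    - [0,0,0]
    - [0,0,0]
    - [0,0,0]
    - [0,0,0]
    - [0,0,0]

```text
t: 23.8
position: [555.6, -60.3, 107.8]
orientation: [0.541, 0.452, 0.546, -0.453]
contact_force: [0.1, -0.1, 0.2]
finger_gap: 27.1
```

```bash
python3 st.py
```

```text
t 23.80 [555.6 -60.3 107.8] r 146.1 handle -0.076 (dir -1.464) Fon-tool tang 0.06 rad 0.09 z 0.21 tool yaw-tangent 0.076 gap 27.1
```

>>> carry_out:
  hand: [0.5,0.5,0.5,0.5,0.5,0.5,0.5,0.5]
  slide:
    - [0,0.1,0]
    - [0,0.1,0]
    - [0,0.1,0]
    - [-3,0.1,0]
    - [-6,0.1,0]
    - [-9,0.1,0]
    - [-9,0.1,0]
    - [-9,0.1,0]
  twist:
    - [0,0,0]
    - [0,0,0]
    - [0,0,0]
    - [0,0,0]
    - [0,0,0]
    - [0,0,0]
    - [0,0,0]
    - [0,0,0]

```text
t: 24.6
position: [557.6, -60.5, 198.2]
orientation: [0.542, 0.452, 0.545, -0.453]
contact_force: [-1.0, 0.5, -0.4]
finger_gap: 47.0
```

```bash
python3 st.py; python3 meas.py m6; python3 - <<'E'
from h import *
b,_=robot.grab_frame("side"); w=cv2.imread("pics/m6_w.png")
B=cv2.resize(b[160:260,250:390],(700,500),interpolation=cv2.INTER_CUBIC)
cv2.imwrite("pics/l6.png",cv2.convertScaleAbs(B,alpha=1.8,beta=15))
E
```

```text
t 24.60 [557.6 -60.5 198.2] r 146.5 handle -0.063 (dir -1.451) Fon-tool tang -0.89 rad -0.65 z -0.45 tool yaw-tangent 0.062 gap 47.0
peg top pts 156 [560.2   8.7 117.7] [555.9   3.8 113.4] [565.5  13.3 120.6]
peg -1.3115590382356979 78.90844396416291
bar pts 2443 angle by r [(60, -1.487), (90, -1.487), (100, -1.486), (110, -1.484), (120, -1.483)]
grip top 890 [552.9 -58.7 148.4]
```

View pics/l6.png

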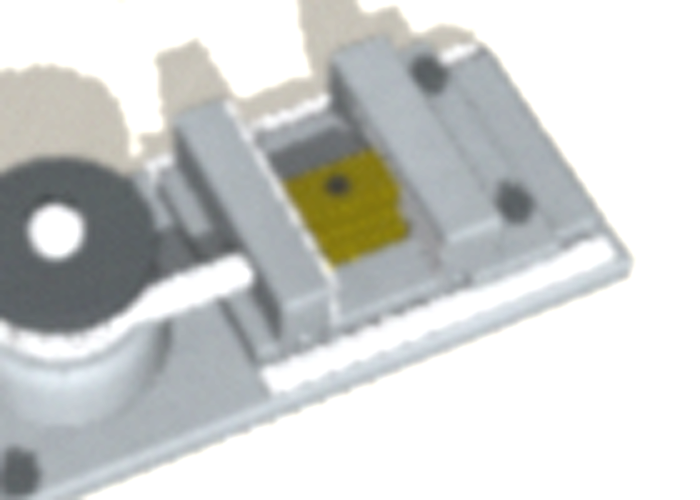

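The handle came to rest at the same place after both releases, so friction is holding it there. The block looks seated against both jaws, the peg is at 0.175 rad (pawl ≈0.79), and the gripper is clear. Handing in.

```bash
python3 -c "
from h import *
print(robot.close_job(), robot.sense()['t'])"
```

```text
the job is handed in; nothing more can be done
the job is handed in; nothing more can be done
```

I flipped the reversing lever to its tightening side and worked the handle until the block was clamped against the back jaw. I then handed the job in, with the last reading at about 24.6 s of the 67 s allowed.

- **Lever:** after the first push it measured only about 0.72 rad, so I pressed it again near the handle's + end. It then measured about 0.79 rad, at its stop, and the final check still gave about 0.79.
- **Clamping:** the last stroke ended at 7.9 N at the grip, well below the crushing push, and I held it there for 0.4 s. When I let go, the handle sprang back about 0.1 rad. I pushed again to 8.3 N and eased off slowly, and the handle settled at the same place both times.
- **Remaining clamp force:** I could not measure this directly. From where the push force rose again, I estimate roughly 10–15 N between block and back jaw, above the 4 N needed.
- **Final views:** the last pictures show the block flat and apparently square, touching both jaws. The gripper is clear above the grip. I kept clear of the other tools and fasteners; I did not measure whether they moved.

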